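# Cover the mixing bowl and hold the pusher ready over the feed chute

## Robot

A 6-joint arm with a two-finger parallel gripper is mounted at the origin on a cart in front of the work surface, level with it; the furniture and walls round the work are solid. World frame = base frame: x ahead of the robot, y to its left, z up, the work surface at z = 0. Lengths are in m, angles in rad, forces in N, time in s.
With the tool pointing down it reaches from about 0.25 to 0.775 m from the base axis. Payload 4 kg.
Tool frame: the origin (TCP) lies on the centre line of the jaws, within the pads' length; the fingertips stand 25 mm ahead of it and the grasp point (between the pads) lies 6 mm ahead of it; z points along the fingers, y is the line along which they close (so a half turn about z gives the same grasp; the last joint's range is limited). The gripper opens to 94 mm and grips with 3 to 60 N. Pads are 16 mm wide; open, the fingers measure 119 mm over their backs; the gripper's body (75 mm by 177 mm) begins 78 mm behind the grasp point.
Start: joints at [-0.103, 0.087, 1.371, -0, 1.684, -0.103], TCP at [0.55, -0, 0.231] pointing down, gripper open.
Joint ranges: [-3.1, 3.1], [-0.76, 2.03], [0.27, 2.55], [-1.08, 4.22], [0.17, 2.65], [-2.57, 2.57]. Speed limits (rad/s): [2.79, 2.79, 3.14, 3.14, 3.14, 3.14].

## Interface

Orientations are given as [roll, pitch, yaw] about the fixed x, y, z axes, in that order (R = Rz(yaw) Ry(pitch) Rx(roll)).
In Python, from bench import sensors, optics, ticket gives the robot as it stands.
- The arm moves only by the tool send_rows, never from a script. Its argument "rows" is a list of rows, each a list of 6 numbers: the shift along the world's x, y, z in mm, then the turn, a rotation vector about the world's x, y, z in rad. In form: [[x, y, z, wx, wy, wz], ...]. A call has 1 to 8 rows; each row shifts and turns the commanded pose from where the row before left it; what a row does not reach is not made up. A row lasts 1/12 s, in which the tool goes at most 41.7 mm and 7.16 degrees, less where a joint would pass 70% of its speed; a pose out of reach is approached as far as the arm can. A call is refused whole if a number of a shift passes 41.7 or a number of a turn 0.125, either way. A call with a gripper value outside its range is refused whole. "grip" is the finger opening in mm, from 0 to 94, set as the call begins (left out, the last holds). The fingers move at their own pace and stop on an object; the grip force is fixed at half the most. Time passes only in rows, so rows that do not move let the fingers close. It gives the time, the measured TCP pose, the force, the opening and the grip force at its end, in the units of the state.
- sensors.get_obs(): the state, without advancing time (a new reading comes with each control period).
- optics.snapshot(name): name is "scene" or "side" or "wrist"; returns the picture (384x512x3 uint8, red, green, blue); there is no depth.
- optics.camera_model(name): a dict with "vertical_fov" (degrees; the focal length in pixels is half the picture's height over the tangent of half this angle, whatever the lens; pixels are square), "cx", "cy" (the principal point, pixels), "k1" (the pictures are not rectified: a ray, as slopes to the right and down, at radius r is drawn at 1 + k1 r^2 times it, then the intrinsics apply), "R" (3x3) and "t" (3): a world point X has camera coordinates R X + t. Camera axes: x right, y down, z forward; pixel columns grow to the right and rows downward; lengths in m; the calibration is good to about 2 mm. A picture is of the moment at which its call begins: read the wrist's pose just before it. camera_model takes no time and is no camera call; for the wrist camera it gives the pose at the moment of the call.
- ticket.close_job(): hands the job in; it is judged then, once.
The state is a dict: "time": time; "joint_positions": joint angles; "qvel": joint speeds; "joint_torque": joint torques, N m; "tool_pos": TCP position; "ee_rot": TCP orientation; "wrist_force": force on the tool from outside, world axes, zero at the start; "wrist_torque": the same for the moment, N m; "width": finger opening in m; "finger_force": force on a finger pad.
Only numpy, scipy, OpenCV 4.12 (cv2) and the standard library are available. Lean on these libraries where they do the work, as an engineer would, in place of code of your own. Each camera call takes 0.05 s, during which the arm holds its last target. There are 200 camera calls.

## Task

Set the loose white lid gently onto the mixing bowl so that it sits seated and level with its feed chute upward, and let go of it. Then lift the grey pusher over the jars and hold it upright about 1 cm above the chute's mouth, centred and turned to match the oblong opening so that it would drop straight in, but without ever touching the lid. Finish while still holding it there; leave the jars and the bowl where they stand.

Things in the scene. Friction and masses are not known exactly. Their poses are not given: they have to be found in the camera images.
- bowl: the red round plastic mixing bowl, open on top, 183 mm across the rim, 119 mm high, 0.6 kg, loose, standing upright on the worktop on the left or in the middle (it and the lid may have swapped places). Origin at the centre of its underside, z up; the rim is at z = 119 mm. Inside, the mouth is at least 154 mm across over the top 12 mm and wider at the rim.
- lid: the bowl's loose white plastic lid, 0.1 to 0.2 kg, lying right way up: a disc 190 mm across on a smaller locating skirt (outside 144 to 148 mm, 12 mm high) that goes inside the bowl's mouth; an open oblong feed chute in its middle is the grip. Origin at the centre of the skirt's underside, z up. Top of disc at 16 mm, its edge bead and ribs at 18 mm, chute mouth at 56 mm.
- lid_disc (a point): centre of the underside of the lid's disc, 12 mm above the lid's origin; axes as the lid. Seated, the disc's underside rests on the bowl's rim, so this point is at rim height on the bowl's axis; the skirt has about 5 mm play all round.
- chute_mouth (a point): centre of the chute's open mouth, level with its walls' top edge, 56 mm above the lid's origin; axes as the lid. The chute is 66 mm along x by 50 mm along y outside, walls 4 mm, opening 58 by 42 mm; its straight walls rise 40 mm above the disc, and it is gripped from above across the 50 mm width.
- pusher: loose grey plastic pusher for the chute, about 0.12 kg, standing upright on the worktop on the right. Body 44 mm along its x by 28 mm along its y, 100 mm high; its top 8 mm is a cap overhanging the two narrow ends (70 mm along x), while the broad sides are flush and are gripped across 28 mm from above. Origin at the centre of its foot, z up.
- pusher_foot (a point): centre of the pusher's flat lower end; same point and axes as pusher.
- spice_jar_a: glass spice jar with dark cap, 45 mm diameter, 105 mm high, standing upright on the worktop between the pusher and the work; origin at the centre of its underside; to be left alone
- spice_jar_b: second glass spice jar with dark cap, 44 mm diameter, 105 mm high, standing upright on the worktop between the pusher and the work; origin at the centre of its underside; to be left alone
- round_jar: short round jar with a red screw cap, 69 mm diameter, 86 mm high, standing upright on the worktop between the pusher and the work; origin at the centre of its underside; to be left alone
Mind the look-alikes: they are no part of the job. Of the things that look like the pusher, the smallest one is meant.

How it is judged:
On the way, in this order (a step that is already met when the one before it is completed fails the run):
1. the lid sits seated and level on the bowl, let go, at rest (horizontal distance between lid and bowl below 0.01 m and z of lid_disc in the frame of bowl between 0.113 and 0.1235 m and angle between each of lid, bowl's own z axis and vertical below 0.05 rad and contact force between the fingers and lid below 0.1 N and linear speed of lid below 0.02 m/s), for 0.3 s.
2. the pusher is held in the fingers, higher than the jars, with the lid still seated (horizontal distance between lid and bowl below 0.01 m and z of lid_disc in the frame of bowl between 0.113 and 0.1235 m and angle between each of lid, bowl's own z axis and vertical below 0.05 rad and height (world z) of pusher_foot above 0.11 m and contact force between the fingers and pusher above 1 N), for 0.2 s.
At the end, for the whole second after the job is handed in: Lid seated on the bowl (10 mm centred, 0.05 rad level), untouched by fingers; pusher held by the fingers, still, upright (0.08 rad), foot 3 to 22 mm above the chute mouth, within 7 mm of its centre, long sides parallel within 0.14 rad, not touching the lid (horizontal distance between lid and bowl below 0.01 m and z of lid_disc in the frame of bowl between 0.113 and 0.1235 m and angle between each of lid, bowl's own z axis and vertical below 0.05 rad and contact force between the fingers and lid below 0.1 N and contact force between the fingers and pusher above 1 N and horizontal distance between pusher_foot and chute_mouth below 0.007 m and z of pusher_foot in the frame of chute_mouth between 0.003 and 0.022 m and angle between the x axis of pusher and the x axis of lid, either way round below 0.14 rad and angle between pusher's own z axis and vertical below 0.08 rad and contact force between pusher and lid below 0.05 N and linear speed of pusher below 0.02 m/s); the arm keeps its last pose, push and grip.
It fails at once if a jar is pushed more than 3 cm or tipped (distance of any of spice_jar_a, spice_jar_b, round_jar from where it was at the start of the episode above 0.03 m or angle between any of spice_jar_a, spice_jar_b, round_jar's own z axis and vertical above 0.35 rad).
It fails at once if the bowl is pushed more than 5 cm (distance of bowl from where it was at the start of the episode above 0.05 m).
It fails at once if the pusher touches the lid (over 0.5 N) (contact force between pusher and lid above 0.5 N).
It fails at once if the lid is dropped or rammed onto the bowl (over 45 N) (contact force between lid and bowl above 45 N).
It also fails if it takes over 62 s, if anything falls off the work surface, if the arm or the gripper's body presses on something with over 40 N, if the wrist force passes 120 N, or if a joint passes its speed limit or range.

## Working session

There is one attempt and no reset: what is moved stays moved. The work goes in short steps, Python scripts to look and compute and a tool call to move; the robot and the scene stay as the last step left them, time stands still between calls to the robot, and variables do not carry over. Pictures are saved under pics/ and viewed, at most 10 in all, crops included, and the job is handed in when it is done.

Besides the shell and the picture viewer there is one more tool, called after "Request:" as name(argument=value, ...), one argument or row to a line, values as JSON. send_rows: Moves the arm, as the interface text tells. Its arguments: {"type":"object","properties":{"rows":{"type":"array"},"grip":{"type":"number"}},"required":["rows"]}

```bash
mkdir -p pics; ls
python3 - <<'E'
from bench import sensors, optics
import cv2, json
ims=[]
for n in ("scene","side"):
    im=optics.snapshot(n); cv2.imwrite(f"pics/{n}0.png",im[:,:,::-1]); cv2.imwrite(f"pics/{n}0_big.png",cv2.resize(im[:,:,::-1],(800,600),interpolation=cv2.INTER_CUBIC))
for n in ("scene","side","wrist"):
    m=optics.camera_model(n); print(n,{k:(v.tolist() if hasattr(v,'tolist') else v) for k,v in m.items()})
print(sensors.get_obs())
E
```

```text
pics
scene {'vertical_fov': 53.741222970953736, 'cx': 253.47834606535878, 'cy': 190.30021570505545, 'k1': -0.021541853533418524, 'R': [[0.5159587100161734, -0.8566075385012404, 0.0031834794315930156], [-0.36363580419086583, -0.22238988800991366, -0.9046058476604052], [0.7756001621124818, 0.4655816391287177, -0.42623717087709323]], 't': [-0.3357627349279563, 0.21808597936708132, 1.0564273951169467]}
side {'vertical_fov': 50.23371817713001, 'cx': 258.5946779337878, 'cy': 192.81862056479738, 'k1': -0.1303748432388832, 'R': [[0.9279422725054018, -0.3725720668285546, -0.010639262973064516], [-0.2946863653543833, -0.7158813924957298, -0.6329879761516785], [0.228217188160169, 0.5905115467943653, -0.774088514403096]], 't': [-0.5009989178157669, 0.11608831256567799, 1.5167851868998923]}
wrist {'vertical_fov': 62.235540000820016, 'cx': 253.84274685279607, 'cy': 191.5707627152921, 'k1': -0.038413968134530026, 'R': [[0.9999992564038227, -4.672067262266691e-05, -0.0012186094460354296], [0.00027212316275060833, -0.9655213935851463, 0.26032357649352983], [-0.001188755983165468, -0.2603237145297699, -0.9655206629133511]], 't': [-0.5495545673329598, -0.027559295956041494, 0.39053454439685253]}
{'time': 0.1, 'joint_positions': array([-1.03119730e-01,  8.78885982e-02,  1.37207514e+00,  7.15216199e-06,
        1.68361302e+00, -1.03129690e-01]), 'qvel': array([ 0.00091798, -0.00037326, -0.00401329,  0.00070817,  0.00070051,
        0.00221428]), 'joint_torque': array([ 2.25695316e-03, -3.41256917e+01, -3.03301656e+01,  7.19034858e-02,
        3.05556308e-02, -9.49158243e-05]), 'tool_pos': array([5.49559187e-01, 3.24743485e-05, 2.29431277e-01]), 'ee_rot': array([-3.13961983e+00, -2.11327644e-04,  1.57080688e+00]), 'wrist_force': array([0.66823844, 0.25448637, 0.23371808]), 'wrist_torque': array([ 0.03606667, -0.05174423, -0.00073382]), 'finger_force': 0.0, 'width': 0.09423655243183679}
```

View pics/scene0_big.png

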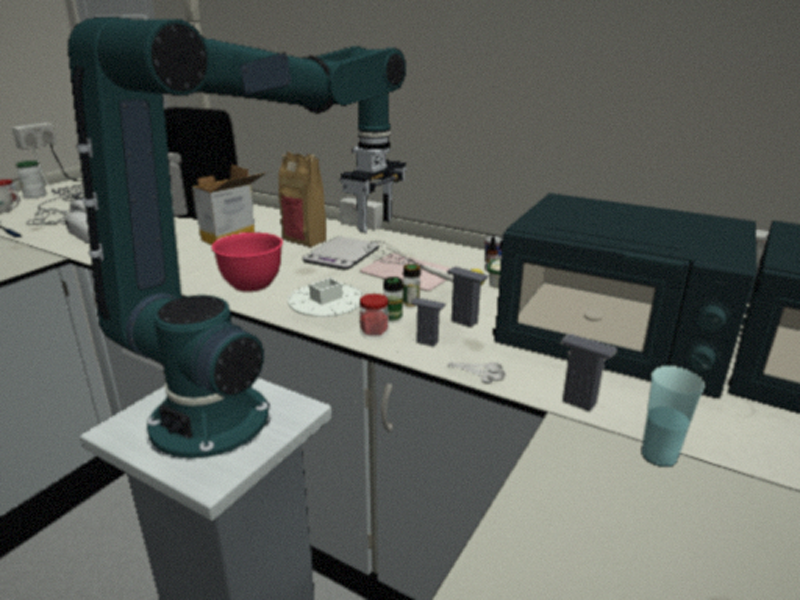

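View pics/side0_big.png

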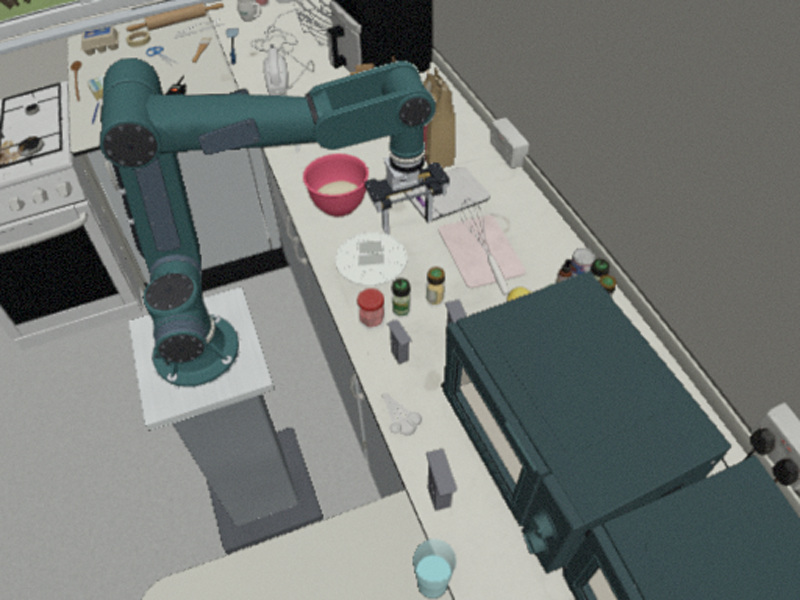

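The pictures show the red bowl at scene (248,260) and the white lid at (325,295). The jars are at (374,314), (394,298) and (412,285). There are three grey pusher-like things: scene (428,322), (466,297) and (583,372). I'll locate them and compare their sizes.

```bash
cat > h.py <<'E'
import numpy as np, cv2
from scipy.optimize import least_squares
from bench import sensors, optics
def K(m):
    f=192/np.tan(np.radians(m['vertical_fov'])/2); return np.array([[f,0,m['cx']],[0,f,m['cy']],[0,0,1]])
def dist(m): return np.array([m['k1'],0,0,0,0.])
def proj(m,X):
    R=np.array(m['R']); return cv2.projectPoints(np.atleast_2d(X).astype(float),cv2.Rodrigues(R)[0],np.array(m['t']).astype(float),K(m),dist(m))[0].reshape(-1,2)
def onz(m,uv,z):
    p=cv2.undistortPoints(np.array(uv,float).reshape(-1,1,2),K(m),dist(m)).reshape(-1,2)
    R=np.array(m['R']);c=-R.T@np.array(m['t']); d=np.c_[p,np.ones(len(p))]@R
    return c+d*((z-c[2])/d[:,2])[:,None]
E
python3 - <<'E'
from h import *
s=optics.camera_model('scene'); d=optics.camera_model('side')
q=.64
def tri(name,a,b):
    # least squares point
    a=np.array(a)*q;b=np.array(b)*q
    r=least_squares(lambda X:np.r_[proj(s,X)[0]-a,proj(d,X)[0]-b],[.5,-.1,.05])
    print(name,r.x.round(3),'res',np.abs(r.fun).max().round(1))
tri('push1 top',(431,303),(399,327)); tri('push2 top',(466,274),(456,306)); tri('push3 top',(589,346),(440,458))
print('p1 base',onz(s,[[q*428,q*342]],0).round(3),'p2',onz(s,[[q*465,q*323]],0).round(3),'p3',onz(s,[[q*582,q*405]],0).round(3))
tri('redcap',(374,300),(371,298)); tri('jarA cap',(394,283),(401,286)); tri('jarB cap',(412,269),(436,272))
tri('bowl rim',(248,243),(337,176)); tri('chute',(325,284),(371,244))
c=optics.camera_model('wrist');R=np.array(c['R']);print('wristcam C',-R.T@np.array(c['t']))
im=optics.snapshot('wrist');cv2.imwrite('pics/w0.png',im[:,:,::-1])
a=cv2.imread('pics/scene0.png')[160:280,220:400];b=cv2.imread('pics/side0.png')[140:330,200:310]
a=cv2.resize(a,None,fx=2.9,fy=2.9,interpolation=3);b=cv2.resize(b,None,fx=2.4,fy=2.4,interpolation=3)
o=np.zeros((600,800,3),np.uint8);o[:a.shape[0],:a.shape[1]]=a;o[:b.shape[0],530:530+b.shape[1]]=b
print(a.shape,b.shape);cv2.imwrite('pics/crop.png',o)
E
```

```text
push1 top [ 0.452 -0.201  0.1  ] res 1.8
push2 top [ 0.584 -0.217  0.126] res 2.6
push3 top [ 0.401 -0.543  0.125] res 4.5
p1 base [[ 0.451 -0.203  0.   ]] p2 [[ 0.577 -0.234  0.   ]] p3 [[ 0.391 -0.56   0.   ]]
redcap [ 0.427 -0.077  0.082] res 0.2
jarA cap [ 0.501 -0.083  0.098] res 0.5
jarB cap [ 0.594 -0.076  0.099] res 0.7
bowl rim [0.479 0.344 0.118] res 0.8
chute [0.496 0.116 0.052] res 0.6
wristcam C [0.55002591 0.07503064 0.38357381]
(348, 522, 3) (456, 264, 3)
```

View pics/crop.png

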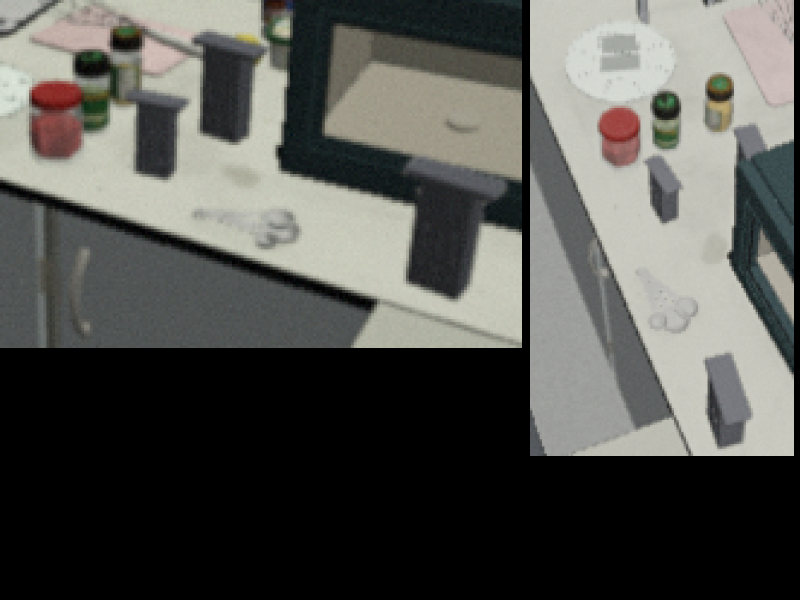

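View pics/w0.png

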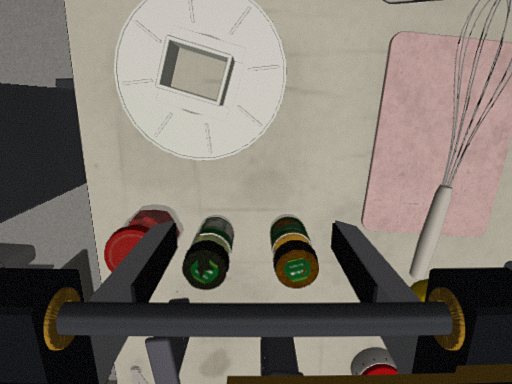

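Of the three candidates, push1 at scene (428,322) has its top at z = 0.100 and the other two are at 0.125. Push1 is visibly the smallest in the crop, so it's the pusher, at (0.452, -0.201). In the wrist view the lid is at (200,70), with its chute's long axis at about -15°. Next I move so the lid is in the middle of the wrist view.

Request:
send_rows(
  rows=[
    [-14,32,0,0,0,0],
    [-14,32,0,0,0,0],
    [-14,32,0,0,0,0],
    [-14,32,0,0,0,0],
    [0,0,0,0,0,0],
    [0,0,0,0,0,0],
    [0,0,0,0,0,0],
  ],
)

```text
time: 0.73
tool_pos: [0.4941, 0.1277, 0.2303]
ee_rot: [-3.142, 0.001, 1.571]
wrist_force: [-0.1, -0.2, 0.4]
width: 0.0939
finger_force: 0.0
```

Run:
```python
from h import *
import pickle
m=optics.camera_model('wrist');im=optics.snapshot('wrist')
cv2.imwrite('pics/w1.png',im[:,:,::-1]);pickle.dump(m,open('pics/w1.pkl','wb'))
p=proj(m,[.496,.116,.056])[0];print(p);x,y=(p-60).astype(int)
cv2.imwrite('pics/w1c.png',cv2.resize(im[y:y+120,x:x+120,::-1],None,fx=4.8,fy=4.8,interpolation=3));print(x,y)
s=optics.camera_model('scene');d=optics.camera_model('side')
a=onz(s,[[220+128/2.9,160+93/2.9],[220+187/2.9,160+101/2.9]],.1);v=a[1]-a[0];print('push cap scene',a.round(3),np.degrees(np.arctan2(v[1],v[0])),np.hypot(*v[:2]))
a=onz(d,[[200+(648-530)/2.4,140+158/2.4],[200+(680-530)/2.4,140+188/2.4]],.1);v=a[1]-a[0];print('push cap side',a.round(3),np.degrees(np.arctan2(v[1],v[0])),np.hypot(*v[:2]))
print('mw base corner',onz(s,[[.64*497,.64*335]],0).round(3), proj(s,[[.6,-.1,0]]))
```

```text
[255.28324393 189.7541052 ]
195 129
push cap scene [[ 0.438 -0.169  0.1  ]
 [ 0.455 -0.238  0.1  ]] -76.20361426866243 0.07008461673236534
push cap side [[ 0.437 -0.17   0.1  ]
 [ 0.46  -0.238  0.1  ]] -71.32490397956487 0.0715583164139308
mw base corner [[ 0.561 -0.321  0.   ]] [[268.75431156 195.98786774]]
```

View pics/w1c.png

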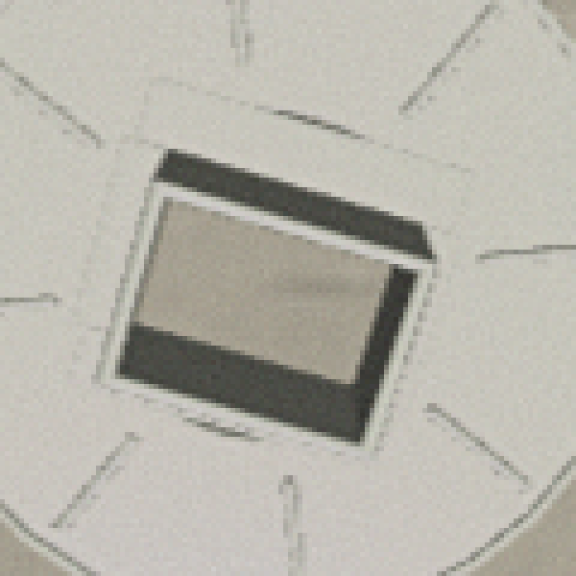

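The crop shows the chute mouth. Its inner corners are at crop pixels NW (165,197), NE (417,267), SE (365,443) and SW (118,375), with the outside of the north wall as a dark strip above. I'll compute its pose from these.

```bash
cat >> h.py <<'E'
def rect(P,a,b):
    "fit rectangle a x b, corners in order (-,+),(+,+),(+,-),(-,-); returns cx,cy,yaw,rms"
    C=np.array([[-a,b],[a,b],[a,-b],[-a,-b]])/2
    def f(q):
        c,s=np.cos(q[2]),np.sin(q[2]); return (C@np.array([[c,s],[-s,c]])+q[:2]-P[:,:2]).ravel()
    r=least_squares(f,[*P[:,:2].mean(0),np.arctan2(*(P[1]-P[0])[[1,0]])]); return r.x,np.sqrt(np.mean(r.fun**2))
E
python3 - <<'E'
from h import *
import pickle
m=pickle.load(open('pics/w1.pkl','rb'))
P=onz(m,np.array([[165,197],[417,267],[365,443],[118,375]])/4.8+[195,129],.056)
print(P.round(4),rect(P,.058,.042))
E
```

```text
[[0.4687 0.1374 0.056 ]
 [0.5243 0.1216 0.056 ]
 [0.5134 0.0802 0.056 ]
 [0.4573 0.0965 0.056 ]] (array([ 0.49092434,  0.10894236, -0.2748439 ]), np.float64(0.00032798798658141673))
```

Request:
send_rows(
  rows=[
    [0,40,0,0,0,0],
    [0,40,0,0,0,0],
    [0,40,0,0,0,0],
    [0,40,0,0,0,0],
    [0,40,0,0,0,0],
    [0,0,0,0,0,0],
    [0,0,0,0,0,0],
    [0,0,0,0,0,0],
  ],
)

```text
time: 1.45
tool_pos: [0.4948, 0.3267, 0.2299]
ee_rot: [-3.141, 0.001, 1.569]
wrist_force: [0.8, -0.3, -0.2]
width: 0.0941
finger_force: 0.0
```

Run:
```python
from h import *
import pickle
m=optics.camera_model('wrist');im=optics.snapshot('wrist')
cv2.imwrite('pics/w2.png',im[:,:,::-1]);pickle.dump(m,open('pics/w2.pkl','wb'))
hsv=cv2.cvtColor(im,cv2.COLOR_RGB2HSV)
k=(((hsv[...,0]<8)|(hsv[...,0]>168))&(hsv[...,1]>110)).astype(np.uint8)
cs=cv2.findContours(k,cv2.RETR_EXTERNAL,cv2.CHAIN_APPROX_NONE)[0];c=max(cs,key=cv2.contourArea)
h=cv2.convexHull(c).reshape(-1,2);print(h.min(0),h.max(0))
for z in(.119,.116):
    P=onz(m,h,z)[:,:2]
    r=least_squares(lambda q:np.hypot(*(P-q[:2]).T)-q[2],[.479,.344,.09],loss='soft_l1',f_scale=.001);print(z,r.x.round(4),'max',np.abs(np.hypot(*(P-r.x[:2]).T)-r.x[2]).max().round(4))
v=im[...,::-1].copy();cv2.polylines(v,[h.reshape(-1,1,2)],True,(0,255,0),1);cv2.imwrite('pics/w2v.png',v)
```

```text
[130  53] [342 263]
0.119 [0.48   0.3518 0.0901] max 0.0007
0.116 [0.4798 0.3512 0.0911] max 0.0008
```

View pics/w2v.png

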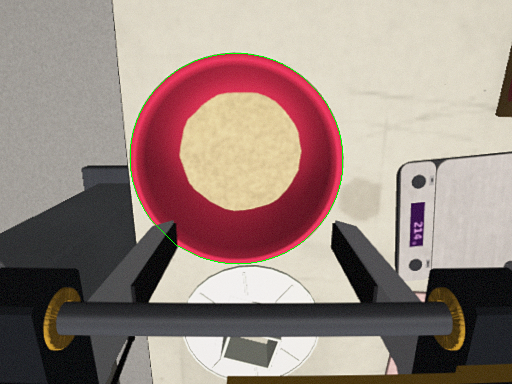

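The bowl rim fits a circle within 0.7 mm, with its centre at (0.480, 0.3515). I'll cross-check the lid centre using its disc edge in w1 and w0.

Run:
```python
from h import *
import pickle
m=pickle.load(open('pics/w1.pkl','rb'));g=cv2.GaussianBlur(cv2.cvtColor(cv2.imread('pics/w1.png'),6),(0,0),1).astype(np.float32)
th=np.radians(np.arange(-20,200,2)) 
best=[]
for r in np.arange(.091,.0985,.0005):
  for cx in np.arange(.482,.502,.001):
    for cy in np.arange(.1,.12,.001):
        X=np.c_[cx+r*np.cos(th),cy+r*np.sin(th),0*th+.016]
        p=proj(m,X).astype(np.float32);v=cv2.remap(g,p[:,0:1],p[:,1:2],1)
        best.append((v.mean(),cx,cy,r))
print(sorted(best)[:5])
```

```text
[(np.float32(163.25105), np.float64(0.49), np.float64(0.10700000000000001), np.float64(0.098)), (np.float32(163.26605), np.float64(0.49), np.float64(0.10700000000000001), np.float64(0.0985)), (np.float32(163.33765), np.float64(0.49), np.float64(0.10600000000000001), np.float64(0.0985)), (np.float32(163.35966), np.float64(0.491), np.float64(0.10700000000000001), np.float64(0.0985)), (np.float32(163.42403), np.float64(0.49), np.float64(0.10800000000000001), np.float64(0.0975))]
```

Both methods agree on the lid at (0.4905, 0.108), yaw -15.75°, so I turn the tool by +1.296 rad and go over it.

Request:
send_rows(
  rows=[
    [-0.4,-27.5,0,0,0,0.118],
    [-0.4,-27.5,0,0,0,0.118],
    [-0.4,-27.5,0,0,0,0.118],
    [-0.4,-27.5,0,0,0,0.118],
    [-0.4,-27.5,0,0,0,0.118],
    [-0.5,-27.5,0,0,0,0.118],
    [-0.5,-27.5,0,0,0,0.118],
    [-0.5,-27.5,0,0,0,0.118],
  ],
)

```text
time: 2.17
tool_pos: [0.4901, 0.1047, 0.231]
ee_rot: [3.141, 0.001, 2.517]
wrist_force: [0.5, -0.7, -0.6]
width: 0.0944
finger_force: 0.0
```

Request:
send_rows(
  rows=[
    [0,0,-25,0,0,0.118],
    [0,0,-25,0,0,0.117],
    [0,0,-25,0,0,0.117],
    [0,0,-25,0,0,0],
    [0,0,0,0,0,0],
    [0,0,0,0,0,0],
    [0,0,0,0,0,0],
    [0,0,0,0,0,0],
  ],
)

```text
time: 2.83
tool_pos: [0.4919, 0.1076, 0.133]
ee_rot: [3.14, 0.004, 2.866]
wrist_force: [0.3, 0.2, 0.4]
width: 0.0941
finger_force: 0.0
```

Run:
```python
from h import *
import pickle
o=sensors.get_obs();print(o['tool_pos'],o['ee_rot'],o['joint_positions'])
m=optics.camera_model('wrist');im=optics.snapshot('wrist')[:,:,::-1].copy()
cv2.imwrite('pics/w3.png',im);pickle.dump(m,open('pics/w3.pkl','wb'))
c,s=np.cos(-.2748),np.sin(-.2748)
for a,b,col in((.058,.042,(0,0,255)),(.066,.05,(0,200,0))):
    C=np.array([[-a,b],[a,b],[a,-b],[-a,-b]])/2@np.array([[c,s],[-s,c]])+[.4905,.108]
    cv2.polylines(im,[proj(m,np.c_[C,[.056]*4]).round().astype(int).reshape(-1,1,2)],True,col,1)
cv2.imwrite('pics/w3v.png',im)
```

```text
[0.49189238 0.1076241  0.13301773] [3.13996676 0.00408941 2.86574342] [ 1.02757350e-01  2.11194580e-02  1.63484440e+00 -8.05539425e-07
  1.48122803e+00 -1.19219300e+00]
```

View pics/w3v.png

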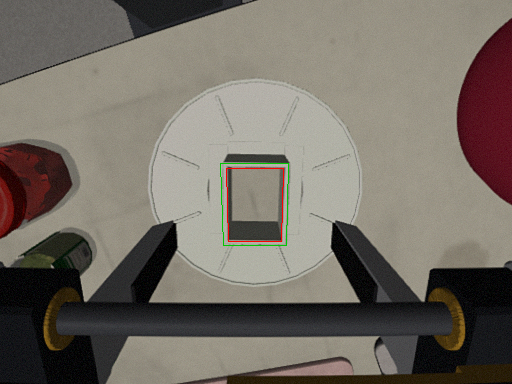

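The overlay falls on the chute mouth at (255,205), so the fit is good. Now I descend with the jaws either side of the chute and close.

Request:
send_rows(
  rows=[
    [0,0,-20,0,0,0],
    [0,0,-20,0,0,0],
    [0,0,-20,0,0,0],
    [0,0,-15,0,0,0],
    [0,0,-10,0,0,0],
    [0,0,0,0,0,0],
    [0,0,0,0,0,0],
    [0,0,0,0,0,0],
  ],
)

```text
time: 3.55
tool_pos: [0.4917, 0.1082, 0.0471]
ee_rot: [3.14, 0.003, 2.867]
wrist_force: [0.5, -0.5, 0.4]
width: 0.0941
finger_force: 0.0
```

Request:
send_rows(
  grip=40,
  rows=[
    [0,0,0,0,0,0],
    [0,0,0,0,0,0],
    [0,0,0,0,0,0],
    [0,0,0,0,0,0],
    [0,0,0,0,0,0],
    [0,0,0,0,0,0],
    [0,0,0,0,0,0],
    [0,0,0,0,0,0],
  ],
)

```text
time: 4.22
tool_pos: [0.4905, 0.1081, 0.0455]
ee_rot: [3.141, 0.0, 2.867]
wrist_force: [-0.1, -0.0, -0.1]
width: 0.0499
finger_force: 29.9
```

The chute is held at 49.9 mm. I lift it and carry it over the bowl.

Request:
send_rows(
  rows=[
    [0,0,10,0,0,0],
    [0,0,20,0,0,0],
    [0,0,25,0,0,0],
    [0,0,25,0,0,0],
    [0,0,25,0,0,0],
    [0,0,25,0,0,0],
    [0,0,20,0,0,0],
    [0,0,10,0,0,0],
  ],
)

```text
time: 4.88
tool_pos: [0.4916, 0.108, 0.2093]
ee_rot: [3.14, 0.005, 2.867]
wrist_force: [0.9, -0.1, -1.2]
width: 0.0498
finger_force: 29.9
```

Request:
send_rows(
  rows=[
    [-1,20,0,0,0,0],
    [-2,38,0,0,0,0],
    [-2,41,0,0,0,0],
    [-2,41,0,0,0,0],
    [-2,41,0,0,0,0],
    [-1,38,0,0,0,0],
    [-1,24,0,0,0,0],
    [0,0,0,0,0,0],
  ],
)

```text
time: 5.55
tool_pos: [0.4779, 0.3554, 0.2039]
ee_rot: [3.141, -0.003, 2.872]
wrist_force: [-0.0, -0.1, -1.6]
width: 0.0499
finger_force: 29.9
```

Request:
send_rows(
  rows=[
    [0,0,0,0,0,0],
    [0,0,0,0,0,0],
    [0,0,0,0,0,0],
    [0,0,0,0,0,0],
  ],
)

```text
time: 5.88
tool_pos: [0.4798, 0.3496, 0.2056]
ee_rot: [-3.141, 0.0, 2.865]
wrist_force: [0.2, -0.1, -1.0]
width: 0.0498
finger_force: 29.9
```

Run:
```python
from h import *
import pickle
o=sensors.get_obs();T=o['tool_pos'];print(T,o['ee_rot'],o['width'])
m=optics.camera_model('wrist');im=optics.snapshot('wrist')[:,:,::-1].copy()
cv2.imwrite('pics/w4.png',im);pickle.dump(m,open('pics/w4.pkl','wb'))
g=np.linspace(0,2*np.pi,90)
dz=T[2]-.0458
for c,z,r,col in(((T[0],T[1]),dz+.016,.095,(0,200,0)),((.480,.3515),.119,.0915,(255,0,0))):
    cv2.polylines(im,[proj(m,np.c_[c[0]+r*np.cos(g),c[1]+r*np.sin(g),0*g+z]).round().astype(int).reshape(-1,1,2)],True,col,1)
cc,s=np.cos(-.2748),np.sin(-.2748)
C=np.array([[-.066,.05],[.066,.05],[.066,-.05],[-.066,-.05]])/2@np.array([[cc,s],[-s,cc]])+T[:2]
cv2.polylines(im,[proj(m,np.c_[C,[dz+.056]*4]).round().astype(int).reshape(-1,1,2)],True,(0,0,255),1)
cv2.imwrite('pics/w4v.png',im)
```

```text
[0.47983243 0.34962992 0.20560672] [-3.14133109e+00  1.37980087e-04  2.86485668e+00] 0.049776995842298256
```

View pics/w4v.png

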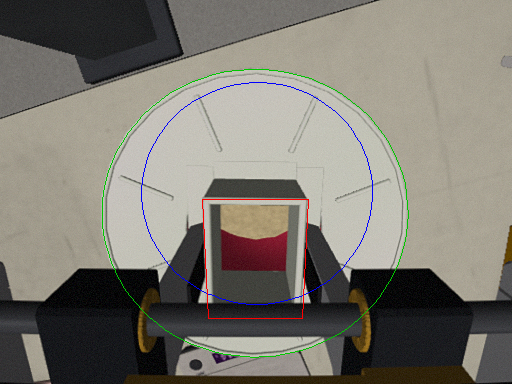

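The lid hangs level: its edge follows the overlay at (255,70)–(408,213), centred over the bowl to about 1 mm. I lower it slowly.

Request:
send_rows(
  rows=[
    [0,0,-8,0,0,0],
    [0,0,-8,0,0,0],
    [0,0,-8,0,0,0],
    [0,0,-6,0,0,0],
    [0,0,-4,0,0,0],
    [0,0,0,0,0,0],
    [0,0,0,0,0,0],
    [0,0,0,0,0,0],
  ],
)

```text
time: 6.6
tool_pos: [0.4797, 0.3511, 0.1718]
ee_rot: [3.141, 0.0, 2.867]
wrist_force: [-0.2, -1.6, -1.0]
width: 0.0499
finger_force: 29.9
```

Request:
send_rows(
  rows=[
    [0,0,-3,0,0,0],
    [0,0,-3,0,0,0],
    [0,0,-3,0,0,0],
    [0,0,-3,0,0,0],
    [0,0,-2,0,0,0],
    [0,0,0,0,0,0],
    [0,0,0,0,0,0],
    [0,0,0,0,0,0],
  ],
)

```text
time: 7.27
tool_pos: [0.4796, 0.351, 0.1576]
ee_rot: [3.141, 0.0, 2.867]
wrist_force: [-0.1, 0.1, -0.7]
width: 0.05
finger_force: 29.9
```

Request:
send_rows(
  rows=[
    [0,0,-1.5,0,0,0],
    [0,0,-1.5,0,0,0],
    [0,0,0,0,0,0],
    [0,0,0,0,0,0],
    [0,0,0,0,0,0],
  ],
)

```text
time: 7.68
tool_pos: [0.4796, 0.351, 0.1545]
ee_rot: [3.141, 0.0, 2.867]
wrist_force: [-1.0, -0.5, -1.0]
width: 0.0501
finger_force: 29.9
```

Request:
send_rows(
  rows=[
    [0,0,-1,0,0,0],
    [0,0,0,0,0,0],
    [0,0,0,0,0,0],
    [0,0,0,0,0,0],
  ],
)

```text
time: 8.02
tool_pos: [0.4795, 0.351, 0.1535]
ee_rot: [3.141, -0.0, 2.867]
wrist_force: [0.3, 0.4, -2.3]
width: 0.0499
finger_force: 29.9
```

Request:
send_rows(
  rows=[
    [0,0,-1,0,0,0],
    [0,0,0,0,0,0],
    [0,0,0,0,0,0],
    [0,0,0,0,0,0],
  ],
)

```text
time: 8.35
tool_pos: [0.4795, 0.351, 0.1525]
ee_rot: [3.141, -0.0, 2.867]
wrist_force: [0.3, -0.3, -1.8]
width: 0.0499
finger_force: 29.9
```

Request:
send_rows(
  rows=[
    [0,0,-0.7,0,0,0],
    [0,0,0,0,0,0],
    [0,0,0,0,0,0],
    [0,0,0,0,0,0],
  ],
)

```text
time: 8.68
tool_pos: [0.4796, 0.351, 0.1523]
ee_rot: [3.141, 0.0, 2.867]
wrist_force: [-0.8, -0.4, 2.7]
width: 0.0498
finger_force: 29.9
```

The force changed from -1.8 to +2.7 N at z = 0.1523, close to the expected seated height of 0.153. I release.

Request:
send_rows(
  grip=94,
  rows=[
    [0,0,0,0,0,0],
    [0,0,0,0,0,0],
    [0,0,0,0,0,0],
    [0,0,0,0,0,0],
    [0,0,0,0,0,0],
    [0,0,0,0,0,0],
    [0,0,0,0,0,0],
    [0,0,0,0,0,0],
  ],
)

```text
time: 9.35
tool_pos: [0.4795, 0.351, 0.1518]
ee_rot: [3.142, -0.0, 2.867]
wrist_force: [-0.5, -0.3, -0.3]
width: 0.0939
finger_force: 0.0
```

Request:
send_rows(
  rows=[
    [0,0,12,0,0,0],
    [0,0,20,0,0,0],
    [0,0,25,0,0,0],
    [0,0,25,0,0,0],
    [0,0,20,0,0,0],
    [0,0,0,0,0,0],
    [0,0,0,0,0,0],
    [0,0,0,0,0,0],
  ],
)

```text
time: 10.02
tool_pos: [0.4792, 0.3508, 0.2527]
ee_rot: [-3.141, -0.001, 2.867]
wrist_force: [-0.0, 0.6, -0.6]
width: 0.0937
finger_force: 0.0
```

Run:
```python
from h import *
import pickle
o=sensors.get_obs();print(o['tool_pos'],o['ee_rot'],o['joint_positions'])
m=optics.camera_model('wrist');im=optics.snapshot('wrist')[:,:,::-1].copy()
cv2.imwrite('pics/w5.png',im);pickle.dump(m,open('pics/w5.pkl','wb'))
p=proj(m,[.4796,.351,.163])[0];print(p)
x,y=(p-[100,75]).astype(int);y=max(y,0);print(x,y);cv2.imwrite('pics/w5c.png',cv2.resize(im[y:y+150,x:x+200],None,fx=4,fy=4,interpolation=3))
```

```text
[0.47917101 0.3507797  0.25274963] [-3.14054842e+00 -1.02853519e-03  2.86677718e+00] [ 5.36446451e-01  1.83691338e-01  1.21900985e+00  2.71973419e-05
  1.74035693e+00 -7.59530372e-01]
[255.04134307 203.36933475]
155 128
```

View pics/w5c.png

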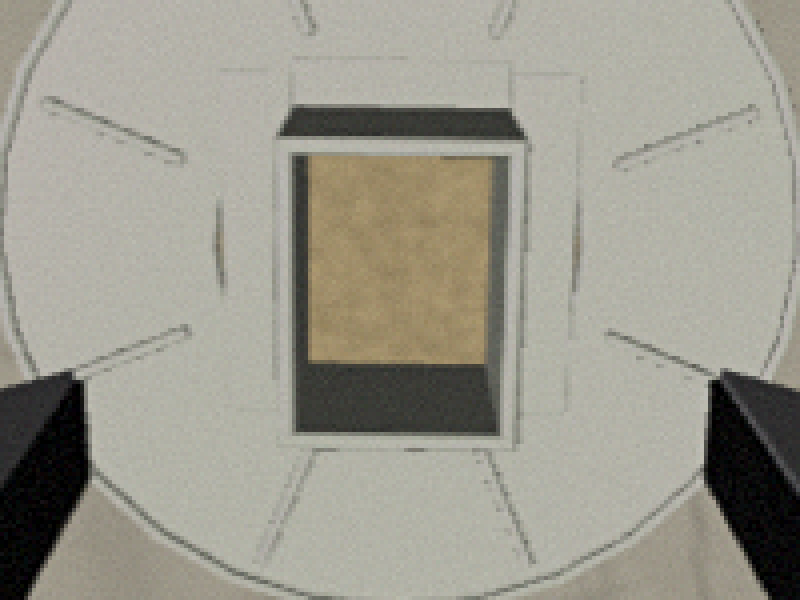

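The lid sits level on the bowl. The chute's inner corners in the crop are at (292,152), (505,152), (500,436) and (293,436). I compute the mouth pose and go to the pusher.

Run:
```python
from h import *
import pickle
m=pickle.load(open('pics/w5.pkl','rb'))
P=onz(m,np.array([[292,154],[505,154],[500,436],[293,436]])/4+[155,128],.163)
r,e=rect(P,.042,.058);print(r,np.degrees(r[2]),e)
```

```text
[0.47901816 0.35060119 1.29183886] 74.01691465105924 0.00047192735672561175
```

Request:
send_rows(
  rows=[
    [-1,-25,0,0,0,-0.07],
    [-2,-40,0,0,0,-0.073],
    [-2,-40,0,0,0,-0.073],
    [-2,-40,0,0,0,-0.073],
    [-2,-40,0,0,0,-0.073],
    [-2,-40,0,0,0,-0.073],
    [-2,-40,0,0,0,-0.073],
    [-2,-40,0,0,0,-0.073],
  ],
)

```text
time: 10.73
tool_pos: [0.4631, 0.0443, 0.2518]
ee_rot: [-3.139, -0.002, 2.283]
wrist_force: [1.0, -0.7, -0.7]
width: 0.0935
finger_force: 0.0
```

Request:
send_rows(
  rows=[
    [-2,-40,0,0,0,-0.073],
    [-2,-40,0,0,0,-0.073],
    [-2,-40,0,0,0,-0.073],
    [-2,-40,0,0,0,-0.073],
    [-2,-40,0,0,0,-0.073],
    [-2,-40,0,0,0,-0.073],
    [-1,-25,0,0,0,0],
    [0,0,0,0,0,0],
  ],
)

```text
time: 11.4
tool_pos: [0.45, -0.223, 0.2509]
ee_rot: [-3.137, -0.002, 1.841]
wrist_force: [-0.3, 0.7, -0.2]
width: 0.0939
finger_force: 0.0
```

Request:
send_rows(
  rows=[
    [0,-24,0,0,0,0],
    [0,0,0,0,0,0],
    [0,0,0,0,0,0],
    [0,0,0,0,0,0],
    [0,0,0,0,0,0],
    [0,0,0,0,0,0],
    [0,0,0,0,0,0],
  ],
)

```text
time: 11.98
tool_pos: [0.4516, -0.2421, 0.254]
ee_rot: [3.141, 0.0, 1.849]
wrist_force: [-0.4, 0.7, -0.0]
width: 0.0942
finger_force: 0.0
```

Run:
```python
from h import *
import pickle
o=sensors.get_obs();print(o['tool_pos'],o['ee_rot'],o['joint_positions'])
m=optics.camera_model('wrist');im=optics.snapshot('wrist')[:,:,::-1].copy()
cv2.imwrite('pics/w6.png',im);pickle.dump(m,open('pics/w6.pkl','wb'))
p=proj(m,[.452,-.203,.1])[0];print(p)
x,y=(p-[100,75]).astype(int);y=max(y,0);print(x,y);cv2.imwrite('pics/w6c.png',cv2.resize(im[y:y+150,x:x+200],None,fx=4,fy=4,interpolation=3))
```

```text
[ 0.45164465 -0.24209571  0.25395702] [3.14125982e+00 5.09738596e-05 1.84913622e+00] [-6.02877088e-01 -3.45620451e-04  1.41550268e+00  2.27089889e-04
  1.72618451e+00 -8.81181821e-01]
[265.02699668 145.94399824]
165 70
```

View pics/w6c.png

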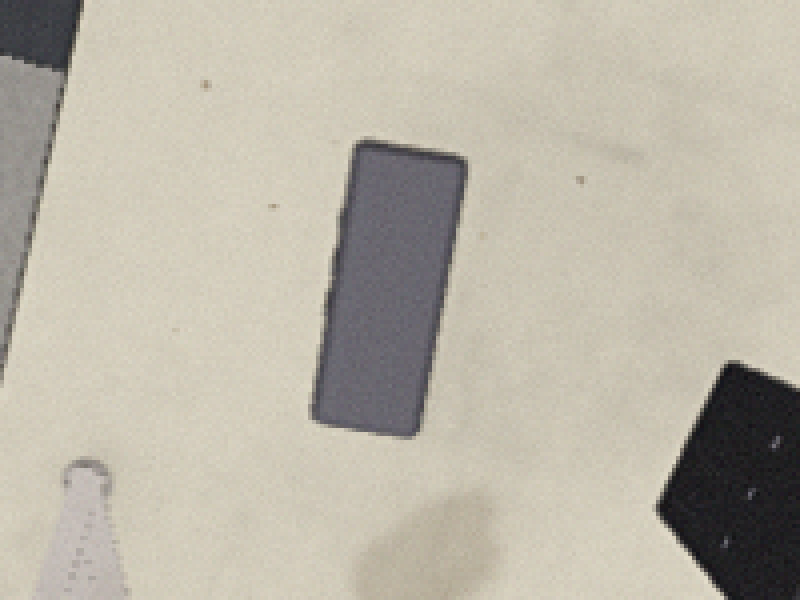

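The crop shows the pusher's cap with corners at (357,140), (467,157), (418,437) and (312,420). A black thing sits on the right at about (730,430). I compute the pusher's pose and identify that neighbour numerically.

Run:
```python
from h import *
import pickle
m=pickle.load(open('pics/w6.pkl','rb'))
uv=np.array([[357,142],[466,158],[418,436],[313,420]])/4+[165,70]
for z in(.1,.097):
    P=onz(m,uv,z);r,e=rect(P,.028,.070);print(z,r,np.degrees(r[2]),e, np.hypot(*(P[1]-P[2])[:2]),np.hypot(*(P[0]-P[1])[:2]))
print('push2 top px',proj(m,[[.584,-.217,.126],[.561,-.321,0],[.561,-.321,.15]]).round())
b=np.array([[730,362],[660,508]])/4+[165,70]
for z in(0,.126,.2,.25,.3): print(z,onz(m,b,z)[:,:2].round(3).tolist())
s=optics.camera_model('scene');d=optics.camera_model('side')
# microwave near-left top corner: scene big (503,243?) & side (447,325)
for z in(.15,.2,.25,.3): print(z,proj(s,[.561,-.321,z])[0]/.64,proj(d,[.561,-.321,z])[0]/.64)
im=cv2.imread('pics/w6.png');print(im[160:200:8,330:380:10].mean(2).astype(int))
```

```text
0.1 [ 0.44843165 -0.20123784  0.12144505] 6.9582890353821005 0.0010743674490454429 0.06783487015057477 0.0258856165838483
0.097 [ 0.44860163 -0.20154221  0.12144454] 6.9582593638574055 0.0008426578345064058 0.06849547018166294 0.026137699901499892
push2 top px [[397. 203.]
 [314. 241.]
 [342. 306.]]
0 [[0.567, -0.202], [0.562, -0.255]]
0.126 [[0.525, -0.192], [0.521, -0.229]]
0.2 [[0.5, -0.186], [0.498, -0.213]]
0.25 [[0.484, -0.182], [0.482, -0.203]]
0.3 [[0.467, -0.179], [0.466, -0.193]]
0.15 [502.12796428 274.09848902] [469.67261633 342.11591217]
0.2 [503.98896582 252.41744043] [471.38025882 327.79282887]
0.25 [505.9069647  229.99785065] [473.18346542 312.58193384]
0.3 [507.88419346 206.80576562] [475.0895187  296.40558047]
[[191 187 167 199 199]
 [190 195  29  29 200]
 [196  21  36  32  33]
 [197  37  37  31  34]
 [172  29  30  31  33]]
```

The neighbour is the bigger pusher (push2) at about x = 0.56, and the fingers only reach x = 0.51, so they stay clear. The target is (0.4485, -0.2013), tool turn -0.157.

Request:
send_rows(
  rows=[
    [-1,15,0,0,0,-0.06],
    [-1,16,0,0,0,-0.06],
    [-1,10.5,0,0,0,-0.037],
    [0,0,0,0,0,0],
    [0,0,0,0,0,0],
    [0,0,0,0,0,0],
    [0,0,0,0,0,0],
    [0,0,0,0,0,0],
  ],
)

```text
time: 12.7
tool_pos: [0.4485, -0.202, 0.2537]
ee_rot: [-3.141, 0.0, 1.69]
wrist_force: [-0.8, -0.0, 0.3]
width: 0.0942
finger_force: 0.0
```

Run:
```python
from h import *
import pickle
o=sensors.get_obs();print(o['tool_pos'],o['ee_rot'])
m=optics.camera_model('wrist');im=optics.snapshot('wrist')[:,:,::-1].copy()
cv2.imwrite('pics/w7.png',im)
p=proj(m,[.4485,-.2013,.1])[0]
g=cv2.cvtColor(im,cv2.COLOR_BGR2GRAY);k=(g<135).astype(np.uint8)
n,l,st,_=cv2.connectedComponentsWithStats(k);i=l[int(p[1]),int(p[0])]
print(p,st[i]);c=cv2.findContours((l==i).astype(np.uint8),0,1)[0][0]
bx=cv2.boxPoints(cv2.minAreaRect(c));print(bx.round(1));P=onz(m,bx,.1);print(P.round(4),P.mean(0))
s=optics.camera_model('scene');d=optics.camera_model('side')
r=least_squares(lambda X:np.r_[proj(s,X)[0]/.64-[503,240],proj(d,X)[0]/.64-[447,325]],[.56,-.32,.2]);print('mw top corner',r.x,r.fun)
```

```text
[ 0.44851323 -0.20204977  0.25366211] [-3.14144856e+00  3.24577374e-05  1.69040235e+00]
[253.62186954 183.00883166] [ 240  147   28   69 1855]
[[240. 147.]
 [267. 147.]
 [267. 215.]
 [240. 215.]]
[[ 0.4312 -0.1673  0.1   ]
 [ 0.4571 -0.1642  0.1   ]
 [ 0.4661 -0.2331  0.1   ]
 [ 0.4387 -0.2364  0.1   ]] [ 0.44825192 -0.20024845  0.1       ]
mw top corner [ 0.49951579 -0.33542544  0.25207644] [-1.63593509 -1.29342581  0.87321908  1.82889823]
```

The cap is now square in the view: a 28×69 px box with its centre within 1–2 mm of the target. I descend and grip.

Request:
send_rows(
  rows=[
    [0,0,-25,0,0,0],
    [0,1,-30,0,0,0],
    [0,0,-30,0,0,0],
    [0,0,-30,0,0,0],
    [0,0,-25,0,0,0],
    [0,0,-20,0,0,0],
    [0,0,-16,0,0,0],
    [0,0,0,0,0,0],
  ],
)

```text
time: 13.42
tool_pos: [0.4459, -0.1994, 0.0736]
ee_rot: [-3.135, -0.005, 1.69]
wrist_force: [-0.0, 0.4, -0.8]
width: 0.0941
finger_force: 0.0
```

Request:
send_rows(
  grip=20,
  rows=[
    [0,0,0,0,0,0],
    [0,0,0,0,0,0],
    [0,0,0,0,0,0],
    [0,0,0,0,0,0],
    [0,0,0,0,0,0],
    [0,0,0,0,0,0],
    [0,0,0,0,0,0],
    [0,0,0,0,0,0],
  ],
)

```text
time: 14.08
tool_pos: [0.4486, -0.2005, 0.078]
ee_rot: [3.141, 0.0, 1.691]
wrist_force: [-0.8, -0.4, -0.5]
width: 0.0445
finger_force: 0.0
```

Request:
send_rows(
  rows=[
    [0,0,0,0,0,0],
    [0,0,0,0,0,0],
    [0,0,0,0,0,0],
    [0,0,0,0,0,0],
  ],
)

```text
time: 14.42
tool_pos: [0.4484, -0.2005, 0.0778]
ee_rot: [-3.141, -0.0, 1.691]
wrist_force: [0.5, 0.3, -0.3]
width: 0.0279
finger_force: 30.0
```

Gripped at 27.9 mm. I lift it well above the jars and then carry it across.

Request:
send_rows(
  rows=[
    [0,0,15,0,0,0],
    [0,0,30,0,0,0],
    [0,0,35,0,0,0],
    [0,0,35,0,0,0],
    [0,0,35,0,0,0],
    [0,0,30,0,0,0],
    [0,0,20,0,0,0],
    [0,0,10,0,0,0],
  ],
)

```text
time: 15.08
tool_pos: [0.4493, -0.2009, 0.2914]
ee_rot: [3.137, 0.003, 1.691]
wrist_force: [0.7, 0.6, -1.1]
width: 0.0279
finger_force: 30.0
```

Request:
send_rows(
  rows=[
    [1,20,0,0,0,0.05],
    [1,32,0,0,0,0.08],
    [2,36,0,0,0,0.08],
    [2,36,0,0,0,0.08],
    [2,36,0,0,0,0.08],
    [2,36,0,0,0,0.08],
    [2,36,0,0,0,0.08],
    [2,36,0,0,0,0.08],
  ],
)

```text
time: 15.75
tool_pos: [0.4618, 0.0692, 0.2863]
ee_rot: [-3.14, -0.002, 2.305]
wrist_force: [0.4, 0.0, -1.5]
width: 0.0279
finger_force: 30.0
```

Request:
send_rows(
  rows=[
    [2,36,0,0,0,0.08],
    [2,36,0,0,0,0.08],
    [2,36,0,0,0,0.08],
    [2,36,0,0,0,0.08],
    [2,36,0,0,0,0.08],
    [2,36,0,0,0,0.08],
    [2,36,0,0,0,0.08],
    [2,20,0,0,0,0.006],
  ],
)

```text
time: 16.42
tool_pos: [0.4774, 0.3429, 0.2853]
ee_rot: [-3.14, -0.003, 2.873]
wrist_force: [-0.0, -0.2, -1.0]
width: 0.0281
finger_force: 30.0
```

Request:
send_rows(
  rows=[
    [0.5,11,0,0,0,0],
    [0,0,0,0,0,0],
    [0,0,0,0,0,0],
    [0,0,0,0,0,0],
    [0,0,0,0,0,0],
    [0,0,0,0,0,0],
    [0,0,0,0,0,0],
    [0,0,0,0,0,0],
  ],
)

```text
time: 17.08
tool_pos: [0.4792, 0.3498, 0.2882]
ee_rot: [3.141, 0.0, 2.866]
wrist_force: [-0.3, 0.8, -0.6]
width: 0.0278
finger_force: 30.0
```

Request:
send_rows(
  rows=[
    [0,1,-6,0,0,0],
    [0,0,-8,0,0,0],
    [0,0,-8,0,0,0],
    [0,0,-7,0,0,0],
    [0,0,-5,0,0,0],
    [0,0,-3,0,0,0],
    [0,0,0,0,0,0],
    [0,0,0,0,0,0],
  ],
)

```text
time: 17.75
tool_pos: [0.479, 0.3515, 0.2506]
ee_rot: [-3.141, -0.0, 2.867]
wrist_force: [0.1, 0.5, -1.5]
width: 0.0277
finger_force: 30.0
```

Request:
send_rows(
  rows=[
    [0,0,0,0,0,0],
    [0,0,0,0,0,0],
    [0,0,0,0,0,0],
    [0,0,0,0,0,0],
    [0,0,0,0,0,0],
    [0,0,0,0,0,0],
  ],
)

```text
time: 18.25
tool_pos: [0.4791, 0.3515, 0.2509]
ee_rot: [3.141, 0.0, 2.867]
wrist_force: [0.4, 0.2, -1.2]
width: 0.0279
finger_force: 30.0
```

Run:
```python
from h import *
o=sensors.get_obs();T=o['tool_pos'];print(T,o['ee_rot'],o['width'],np.abs(o['qvel']).max())
# in side view, compare predicted pusher top and lid disc outlines with the picture (edge strength at predicted vs shifted)
d=optics.camera_model('side');im=optics.snapshot('side')
# lid: white disc fit at z=.123
g=np.radians(np.arange(0,360,3));gr=cv2.GaussianBlur(cv2.cvtColor(im,7),(0,0),1).astype(np.float32)
def ring(c,r): 
    p=proj(d,np.c_[c[0]+r*np.cos(g),c[1]+r*np.sin(g),0*g+.123]).astype(np.float32); return cv2.remap(gr,p[:,:1],p[:,1:],1).ravel()
res=[(np.median(ring((cx,cy),.091)-ring((cx,cy),.1)),cx,cy) for cx in np.arange(.465,.495,.002) for cy in np.arange(.335,.366,.002)]
print(sorted(res)[-4:])
m=optics.camera_model('wrist');w=optics.snapshot('wrist');cv2.imwrite('pics/w8.png',w[:,:,::-1])
gw=cv2.GaussianBlur(cv2.cvtColor(w,7),(0,0),1).astype(np.float32)
P0=lambda c,r,t:proj(m,np.c_[c[0]+r*np.cos(t),c[1]+r*np.sin(t),0*t+.123]).astype(np.float32)
t=np.radians(np.arange(164-70,164+71,2))   # camera side of the lid
f=lambda c,r:cv2.remap(gw,*np.split(P0(c,r,t),2,1),1).ravel()
res=[(-np.mean(f((cx,cy),.0955)),cx,cy) for cx in np.arange(.469,.490,.001) for cy in np.arange(.34,.362,.001)]
print(sorted(res)[-4:])
```

```text
[0.47905561 0.35150208 0.25094593] [3.14137121e+00 1.96025866e-04 2.86681844e+00] 0.027933743478008168 0.0010700754975566998
[(np.float32(7.614746), np.float64(0.47900000000000004), np.float64(0.35700000000000004)), (np.float32(7.648926), np.float64(0.47900000000000004), np.float64(0.35100000000000003)), (np.float32(7.661621), np.float64(0.47700000000000004), np.float64(0.35300000000000004)), (np.float32(7.8251953), np.float64(0.47900000000000004), np.float64(0.35500000000000004))]
[(np.float32(-172.96321), np.float64(0.47), np.float64(0.35700000000000004)), (np.float32(-172.95403), np.float64(0.469), np.float64(0.35800000000000004)), (np.float32(-172.95236), np.float64(0.472), np.float64(0.35000000000000003)), (np.float32(-172.92952), np.float64(0.471), np.float64(0.35000000000000003))]
```

The tool is still, and the side view still places the lid at about (0.479, 0.353). The wrist ring fit has too little contrast to add anything. The foot is at about z = 0.173 against a mouth height of 0.162–0.163. I hand in.

```bash
python3 -c "
from bench import ticket
print(ticket.close_job())"
```

```text
the job is handed in; nothing more can be done
None
```

I handed the job in with the lid seated on the bowl and released, and the pusher held upright and aligned about 1 cm above the chute mouth; the judge returned no result, and I did not view a picture of the final hold, so it rests on arm readings and a side-camera fit.

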